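# Switch the bush feeder over to the empty tray

### The job

One catch tray of the bush feeder is full. With a fingertip, first push the shutter in front of the empty tray's chute fully open along its rail, away from the robot's side, then press down the raised end of the seesaw gate until it has rocked right over, so that the three waiting bushes roll down into the empty tray. Do not touch the bushes themselves, keep the full tray's shutter shut, grasp and lift nothing, and leave the bottle, mug and whetstone where they are.

Things in the scene. Friction and masses are not known exactly. Their poses are not given: they have to be found in the camera images.
- feeder: fixed two-way parts feeder; never moves. Origin on the bench under the middle of the gate, z up, y along gate and chutes (+y: full tray, -y: empty tray), x across. Base 150 x 250 mm; blue pivot plates at x = +-41 mm, 110 mm high, pivot along x at 105 mm. At both ends a shutter, then a chute 66 mm wide, y = 122 to 250 mm, falling from 74 to 50 mm high, walls 20 mm, and a blue tray
- gate (a joint): seesaw gate angle, rad: 0 = full-tray end down on its stop (start), 0.44 = rocked right over, empty-tray end down on its stop. Aluminium trough 212 mm long, 62 wide, 33 deep, open at both ends, tipping about the pivot. Stays over once rocked; the bushes' weight and a little friction hold it at first: 3 to 7 N down on the high pad tips it
- high_pad (a point): centre of the top face of the flat press flange (50 x 50 mm, 4 mm thick) at the gate end that is high at the start (empty-tray side). It stands out from the top of the trough's side wall on the feeder's +x side, 56 mm from its middle line, 70 mm from the pivot. Rocking the gate over lowers it from 153 to 123 mm above the bench and carries it 15 mm outwards; a fingertip going straight down meets the end stop at about 128 mm
- low_pad (a point): the same flange at the other end of the gate (full-tray side, low at the start)
- shutter_empty (a joint): opening of the shutter across the chute to the empty tray, m: near 0 = shut, 0.07 = fully open, plate clear of the chute. A dark steel plate 64 mm wide, standing 73 to 112 mm above the bench, that slides towards the feeder's +x along its rail against about 1.5 N of friction and stays where it is left
- shutter_empty_tab (a point): centre of the pushing face (the face towards the feeder's -x) of that shutter's upright tab: 30 mm wide along the feeder's y, 5 mm thick, its centre 133 mm above the bench, top at 149 mm, lower edge at 109 mm. Pushed towards the feeder's +x by 70 mm it opens the shutter
- shutter_full (a joint): opening of the same kind of shutter on the chute to the full tray, m: 0 = shut. It holds the waiting bushes back and must stay shut
- shutter_full_tab (a point): centre of the pushing face of the full side's shutter tab (same shape). Leave it alone
- empty_tray (a point): centre of the inner floor of the empty blue catch tray: inside 102 mm (feeder x) by 118 mm (feeder y), 58 mm deep (41 mm on the chute side), 303 mm from the middle of the feeder on its -y side
- full_tray (a point): centre of the inner floor of the other tray, heaped with steel bushes, on the feeder's +y side
- bush0_center (a point): a ground steel bush (short tube, 24 mm diameter, 46 mm long, 100 g) lying across the gate; point at its centre. Rolls freely. Not to be touched. The one against the shutter
- bush1_center (a point): a ground steel bush (short tube, 24 mm diameter, 46 mm long, 100 g) lying across the gate; point at its centre. Rolls freely. Not to be touched. The middle one
- bush2_center (a point): a ground steel bush (short tube, 24 mm diameter, 46 mm long, 100 g) lying across the gate; point at its centre. Rolls freely. Not to be touched. The one nearest the pivot
- oil_bottle: white plastic bottle, 44 mm diameter, 110 mm tall, standing beyond the feeder; origin at its underside. Leave alone
- mug: white handleless mug, 70 mm diameter, 75 mm tall, standing beyond the feeder; origin at its underside. Leave alone
- whetstone: two-layer sharpening stone, 50 x 150 x 24 mm, lying on the robot's side of the feeder; origin at its underside. Leave alone
There are look-alikes about, which are no part of the job. What is shaped like the part that bears bush2_center but orange or yellow is not meant.

How it is judged:
By the outcome, as a careful person would: the job done as asked, in the order asked, and still so for the second after the job is handed in, with the robot touching nothing.
It also fails if it takes over 48 s, if anything falls off the work surface, if the arm or the gripper's body presses on something with over 40 N, if the wrist force passes 120 N, or if a joint passes its speed limit or range.

### The arm

A 6-joint arm with a two-finger parallel gripper is mounted at the origin on the work surface. World frame = base frame: x ahead of the robot, y to its left, z up, the work surface at z = 0. Lengths are in m, angles in rad, forces in N, time in s.
With the tool pointing down it reaches from about 0.35 to 0.975 m from the base axis. Payload 4.9 kg.
Tool frame: the origin (TCP) lies midway between the tips of the shut fingers; the grasp point (between the pads) lies 19 mm behind it; z points along the fingers, y is the line along which they close (so a half turn about z gives the same grasp; the last joint's range is limited). The gripper opens to 85 mm and grips with 20 to 120 N. Pads are 22 mm wide; open, the fingers measure 114 mm over their backs; the gripper's body (76 mm by 85 mm) begins 54 mm behind the grasp point. The pads swing forward as they close: fully open they stand 13 mm farther back than shut.
Start: joints at [-1.353, 0.053, 1.613, -0, 1.476, -0.119], TCP at [0.207, -0.59, 0.231] pointing down, gripper open.
Joint ranges: [-3.01, 3.01], [-1.01, 2.22], [0.06, 2.58], [-1.02, 4.17], [0.09, 2.62], [-3.14, 3.14]. Speed limits (rad/s): [2.57, 2.57, 3.14, 3.14, 3.14, 3.14].

### API

Orientations are given as a unit quaternion [w, x, y, z].
In Python, from station import manip gives the robot as it stands.
- The arm moves only by the tool carry_out, never from a script. Its argument "series" is a list of rows, each a list of 7 numbers: the turn, a rotation vector about the tool's x, y, z in degrees, then the shift along the tool's x, y, z in m, then the closure, from -1 (fully open) to 1 (shut). In form: [[rx, ry, rz, x, y, z, hand], ...]. A call has 1 to 5 rows; each row is the pose to reach, as a shift and turn from the pose commanded when the call began, along the tool's axes at that moment; what a row does not reach only later rows make up. A row lasts 1/12 s, in which the tool goes at most 41.7 mm and 7.16 degrees, less where a joint would pass 70% of its speed; a pose out of reach is approached as far as the arm can. A call with a gripper value outside its range is refused whole. The fingers move at their own pace and stop on an object; "newtons" is the grip in N (left out, the last holds). Time passes only in rows, so rows that repeat a pose let the fingers close. It gives the time, the measured TCP pose, the force, the opening and the grip force at its end, in the units of the state.
- manip.state(): the state, without advancing time (a new reading comes with each control period).
- manip.grab_frame(name): name is "scene" or "top" or "wrist"; returns a dict with "img" (400x640x3 uint8, blue, green, red), "z_map" (400x640 float32, m along the optical axis (not along the pixel's ray), 0 where there is no reading), "vfov" (degrees; the focal length in pixels is half the picture's height over the tangent of half this angle, whatever the lens; pixels are square), "cx", "cy" (the principal point, pixels), "T" (4x4, takes a point from camera to world coordinates); the wrist camera has in their place "T_tool_cam" (4x4, takes a point from camera to tool coordinates, whose origin is the TCP and whose axes are the flange's). Camera axes: x right, y up, looking along -z (the intrinsics and any distortion apply to the point x, -y, -z); pixel columns grow to the right and rows downward; lengths in m; the calibration is good to about 2 mm. A picture is of the moment at which its call begins: read the wrist's pose just before it.
- manip.job_done(): hands the job in; it is judged then, once.
The state is a dict: "time_s": time; "q": joint angles; "joint_velocities": joint speeds; "effort": joint torques, N m; "eef_pos": TCP position; "eef_rot": TCP orientation; "wrist_force": force on the tool from outside, world axes, zero at the start; "torque": the same for the moment, N m; "finger_gap": finger opening in m; "gripper_force": force on a finger pad.
Only numpy, scipy, OpenCV 4.12 (cv2) and the standard library are available. Lean on these libraries where they do the work, as an engineer would, in place of code of your own. Each camera call takes 0.05 s, during which the arm holds its last target. There are 200 camera calls.

## Working session

There is one attempt and no reset: what is moved stays moved. The work goes in short steps, Python scripts to look and compute and a tool call to move; the robot and the scene stay as the last step left them, time stands still between calls to the robot, and variables do not carry over. Pictures are saved under pics/ and viewed, at most 10 in all, crops included, and the job is handed in when it is done.

Besides the shell and the picture viewer there is one more tool, called as name(argument=value, ...), one argument or row to a line, values as JSON. carry_out: Moves the arm, as the interface text tells. Its arguments: {"type":"object","properties":{"series":{"type":"array"},"newtons":{"type":"number"}},"required":["series"]}

```bash
mkdir -p pics; cat > h.py <<'E'
import numpy as np, cv2, pickle
from station import manip
def grab(n):
    f=manip.grab_frame(n); pickle.dump(f,open(f'pics/{n}.pkl','wb')); return f
def load(n): return pickle.load(open(f'pics/{n}.pkl','rb'))
def world(f,u,v,r=1,T=None):
    fl=f['img'].shape[0]/2/np.tan(np.radians(f['vfov'])/2)
    p=f['z_map'][v-r:v+r+1,u-r:u+r+1]; d=np.median(p[p>0])
    c=np.array([(u-f['cx'])/fl*d,-(v-f['cy'])/fl*d,-d,1])
    return ((f['T'] if T is None else T)@c)[:3]
E
python3 - <<'E'
from h import *
for n in('scene','top'):
    f=grab(n); cv2.imwrite(f'pics/{n}.png',f['img']); print([k for k in f],f['vfov'],f['cx'],f['cy'],f['T'].round(3).tolist())
print(manip.state())
E
```

```text
['img', 'z_map', 'vfov', 'cx', 'cy', 'T'] 57.759489984411466 322.3833088129386 195.17103959753638 [[-0.693, -0.589, 0.417, 0.937], [0.721, -0.578, 0.382, 0.373], [0.016, 0.565, 0.825, 0.821], [0.0, 0.0, 0.0, 1.0]]
['img', 'z_map', 'vfov', 'cx', 'cy', 'T'] 52.362263221105685 314.03178024735286 203.5671953764709 [[0.002, 0.987, -0.163, 0.405], [-1.0, 0.0, -0.007, 0.056], [-0.007, 0.163, 0.987, 1.062], [0.0, 0.0, 0.0, 1.0]]
{'time_s': 0.1, 'q': array([-1.35303346e+00,  5.32966769e-02,  1.61418084e+00, -1.97576560e-05,
        1.47599693e+00, -1.18990367e-01]), 'joint_velocities': array([ 0.00038209, -0.0007311 , -0.00186914,  0.00023054, -0.00176167,
        0.0007044 ]), 'effort': array([ 1.18174128e-03, -3.94901526e+01, -3.71363068e+01,  2.89287834e-05,
        3.89887151e-03,  1.21625717e-05]), 'eef_pos': array([ 0.20639131, -0.58933089,  0.23016791]), 'eef_rot': array([-9.39265207e-04,  9.85857521e-01,  1.67583004e-01, -5.62701277e-05]), 'wrist_force': array([-0.58446732, -0.48107646, -0.37603737]), 'torque': array([0.02081044, 0.01003281, 0.04345823]), 'gripper_force': 0.0, 'finger_gap': 0.0858846524585598}
```

View pics/scene.png

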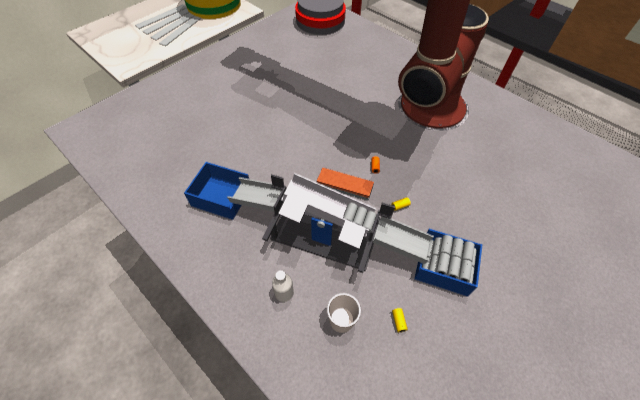

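View pics/top.png

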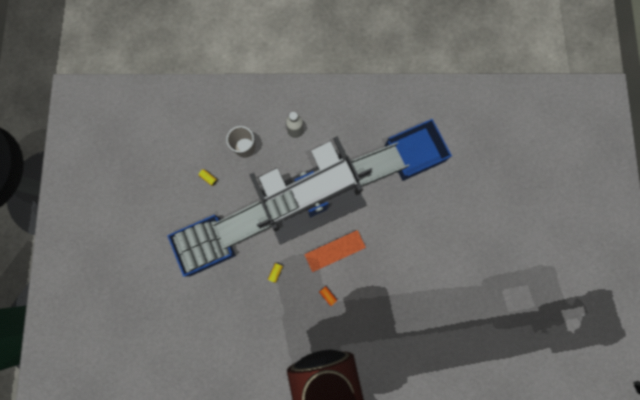

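The empty tray is at scene (218,190) and top (420,150). The full tray is at scene (448,262) and top (202,245). The pads are the white squares on the far side: high pad at top (326,155), low pad at (273,181). The dark tabs stand near top (363,172) and (268,210). Next I'll enlarge both views.

```bash
python3 - <<'E'
from h import *
a=load('scene')['img'][160:280,180:400]; b=load('top')['img'][115:275,160:460]
a=cv2.resize(a,None,fx=3.6,fy=3.6,interpolation=cv2.INTER_CUBIC); b=cv2.resize(b,None,fx=2.6,fy=2.6,interpolation=cv2.INTER_CUBIC)
cv2.imwrite('pics/a.png',a); cv2.imwrite('pics/b.png',b)
E
```

```text
(no output)
```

View pics/a.png

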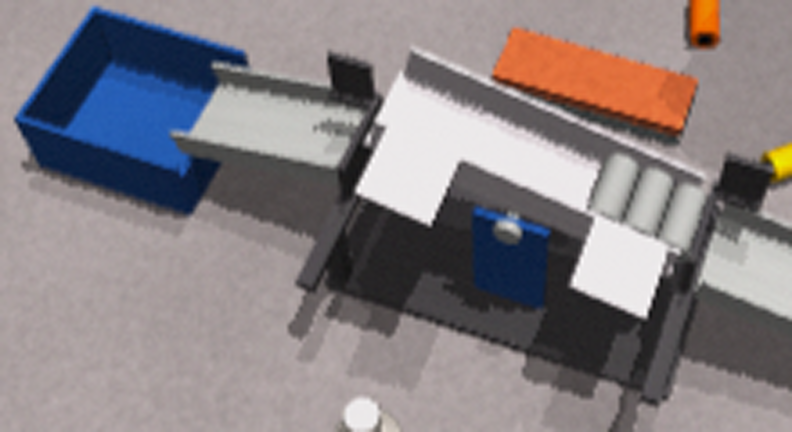

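View pics/b.png

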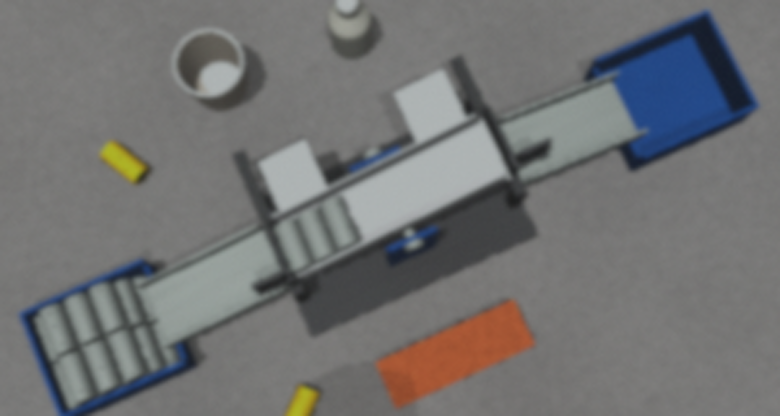

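Scene crop: empty-side tab at (350,72), so scene (277,180). High pad at (412,180), so (294,210). In the top crop that tab is at (532,152), so (365,173). The only three loose grey bushes are in the trough at scene (348–372,213–218). The orange and yellow ones lie loose on the bench and are the look-alikes.

```bash
python3 - <<'E'
from h import *
t=load('top'); s=load('scene'); fm=lambda p:(p*1000).round(1)
pts={}
B=lambda x,y:(round(160+x/2.6),round(115+y/2.6)); A=lambda x,y:(round(180+x/3.6),round(160+y/3.6))
for n,p in dict(hp=(432,107),lp=(293,177),c1=(592,70),c2=(708,13),c3=(755,105),c4=(633,163),floorE=(672,88),tab=(532,152),tabF=(270,283),base1=(535,235),bottle=(347,5),mug=(208,32)).items():
    u=B(*p); print('top',n,u,fm(world(t,*u)))
for n,p in dict(hp=(412,180),lp=(620,265),tab=(350,72),tabtop=(350,60),tabF=(745,180)).items():
    u=A(*p); print('scene',n,u,fm(world(s,*u)))
# cloud fit: all points from both cams
def cloud(f):
    h,w=f['z_map'].shape; fl=h/2/np.tan(np.radians(f['vfov'])/2); v,u=np.mgrid[:h,:w]; d=f['z_map']
    m=d>0; c=np.stack([(u-f['cx'])/fl*d,-(v-f['cy'])/fl*d,-d,np.ones_like(d)],-1)[m]; return (c@f['T'].T)[:,:3], f['img'][m].astype(int)
for n,f in(('top',t),('scene',s)):
    P,C=cloud(f)
    w=(C.min(1)>130)
    for nm,c in (('hp',world(t,326,156)),('lp',world(t,273,183))):
        m=(np.hypot(*(P-c)[:,:2].T)<.05)&(abs(P[:,2]-c[2])<.02)&w
        print(n,nm,m.sum(),fm(P[m].mean(0)))
    blue=(C[:,0]>60)&(C[:,0]>2*C[:,2])&(C[:,0]>1.5*C[:,1])&(P[:,0]>.3)&(P[:,2]<.2)
    for side in(1,-1):
        Q=P[blue&(P[:,1]*side>.15)&(P[:,2]>.045)]
        if len(Q): r=cv2.minAreaRect((Q[:,:2]*1000).astype(np.float32)); print(n,'tray',side,len(Q),r, Q[:,2].max())
    b=P[(P[:,2]>.1)&(P[:,2]<.16)&(P[:,0]>.3)&(C.max(1)<75)]
    print(n,'dark',len(b)); 
    c=world(s,277,180); m=np.hypot(*(b-c)[:,:2].T)<.04; print(fm(b[m][:: max(1,m.sum()//20)]))
E
```

```text
top hp (326, 156) [665.6  35.2 154.7]
top lp (273, 183) [609.  159.8 123. ]
top c1 (388, 142) [ 735.3 -128.6   43.1]
top c2 (432, 120) [ 787.7 -239.7   62.4]
top c3 (450, 155) [ 695.2 -281.6   60.7]
top c4 (403, 178) [ 644.9 -169.4   19.4]
top floorE (418, 149) [ 728.5 -215.8    3.5]
top tab (365, 173) [628.8 -55.4 140.9]
top tabF (264, 224) [510.4 177.4 134.5]
top base1 (366, 205) [576.  -73.3   1.6]
top bottle (293, 117) [777.2 114.9 110.9]
top mug (240, 127) [764.7 251.6  75.1]
scene hp (294, 210) [669.8  45.4 150.9]
scene lp (352, 234) [612.2 166.  121.4]
scene tab (277, 180) [634.4 -50.7 136. ]
scene tabtop (277, 177) [633.2 -50.7 146.4]
scene tabF (387, 210) [514.7 184.7 129.8]
top hp 464 [667.4  37.1 153.8]
top lp 512 [605.4 158.8 122.1]
top tray 1 259 ((466.6773986816406, 344.9396057128906), (109.19397735595703, 125.92384338378906), 24.527807235717773) 0.06716783847197616
top tray -1 261 ((716.23388671875, -206.09048461914062), (109.11321258544922, 125.16162109375), 24.196956634521484) 0.06702802916745909
top dark 284
[[665.  -25.7 113.7]
 [660.2 -25.7 113. ]
 [656.  -25.9 11
[... 593 characters left out ...]
 (112.0399169921875, 125.71292877197266), 24.690757751464844) 0.06427972287775174
scene tray -1 399 ((718.691650390625, -202.0117645263672), (111.34123992919922, 127.09695434570312), 24.649932861328125) 0.06321069034678062
scene dark 416
[[637.7 -63.  147. ]
 [637.1 -57.  144.4]
 [638.7 -59.4 139.8]
 [629.1 -41.3 147.4]
 [631.3 -46.5 140.9]
 [636.  -52.4 135.9]
 [637.7 -62.8 123.9]
 [630.4 -41.1 137.3]
 [633.9 -48.5 129.6]
 [638.4 -59.  120. ]
 [628.6 -40.6 128.1]
 [633.9 -49.7 120.5]
 [638.3 -60.5 110.3]
 [629.7 -40.1 121.6]
 [636.1 -51.9 112.4]
 [642.6 -59.7 107.2]
 [630.7 -43.7 110.9]
 [637.1 -47.5 109.5]
 [635.7 -42.  109.3]
 [635.6 -31.2 111.6]
 [647.1 -25.7 112.4]
 [654.1 -22.2 106.5]]
```

carry_out(
  series=[
    [0,0,-1,0.033,-0.022,0,1],
    [0,0,-2,0.066,-0.044,0,1],
    [0,0,-3,0.1,-0.067,0,1],
    [0,0,-4,0.133,-0.089,0,1],
    [0,0,-5.1,0.166,-0.111,0,1],
  ],
  newtons=30,
)

```text
time_s: 0.52
eef_pos: [0.3271, -0.4284, 0.2307]
eef_rot: [-0.0, 0.977, 0.211, -0.0]
wrist_force: [0.6, 0.6, 0.1]
finger_gap: 0.0255
gripper_force: 0.0
```

```bash
cat >> h.py <<'E'
from scipy.spatial.transform import Rotation as Ro
def fw(fx,fy,z): return np.array([.5923+.9106*fx-.4133*fy,.0715+.4133*fx+.9106*fy,z])
def rep(*targets):
    s=manip.state(); R=Ro.from_quat(s['eef_rot'],scalar_first=True).as_matrix(); p=s['eef_pos']
    d=p[:2]-[.5923,.0715]
    print(s['time_s'],p.round(4),'feeder',(.9106*d[0]+.4133*d[1]).round(4),(-.4133*d[0]+.9106*d[1]).round(4),'xang',np.degrees(np.arctan2(R[1,0],R[0,0])).round(2),'F',s['wrist_force'].round(1),'gap',s['finger_gap'])
    for t in targets: print(t,'tool shift',(R.T@(fw(*t)-p)).round(4))
E
python3 -c "
from h import *
rep((-.06,-.134,.23))"
```

```text
0.5167 [ 0.3271 -0.4284  0.2307] feeder -0.4481 -0.3456 xang 24.41 F [0.6 0.6 0.1] gap 0.025520822288746477
(-0.06, -0.134, 0.23) tool shift [ 0.3881 -0.2116  0.0009]
```

carry_out(
  series=[
    [0,0,0,0.035,-0.019,0,1],
    [0,0,0,0.07,-0.038,0,1],
    [0,0,0,0.105,-0.057,0,1],
    [0,0,0,0.14,-0.076,0,1],
    [0,0,0,0.175,-0.095,0,1],
  ],
)

```text
time_s: 0.93
eef_pos: [0.4473, -0.2695, 0.2309]
eef_rot: [-0.0, 0.977, 0.211, -0.0]
wrist_force: [1.1, -0.9, 0.0]
finger_gap: -0.0002
gripper_force: 0.0
```

carry_out(
  series=[
    [0,0,0,0.035,-0.019,0,1],
    [0,0,0,0.07,-0.038,0,1],
    [0,0,0,0.105,-0.057,0,1],
    [0,0,0,0.14,-0.076,0,1],
    [0,0,0,0.175,-0.095,0,1],
  ],
)

```text
time_s: 1.35
eef_pos: [0.5674, -0.1107, 0.2308]
eef_rot: [-0.0, 0.977, 0.211, -0.0]
wrist_force: [0.4, 0.0, 0.5]
finger_gap: 0.0002
gripper_force: 0.0
```

```bash
python3 -c "
from h import *
rep((-.06,-.134,.23),(-.06,-.134,.127))
f=grab('wrist'); cv2.imwrite('pics/w1.png',f['img'])
s=manip.state(); T=np.eye(4);T[:3,:3]=Ro.from_quat(s['eef_rot'],scalar_first=True).as_matrix();T[:3,3]=s['eef_pos'];np.save('pics/w1T.npy',T@f['T_tool_cam'])"
```

```text
1.35 [ 0.5674 -0.1107  0.2308] feeder -0.098 -0.1556 xang 24.41 F [0.4 0.  0.5] gap 0.00020580208728853387
(-0.06, -0.134, 0.23) tool shift [ 0.038  -0.0216  0.0008]
(-0.06, -0.134, 0.127) tool shift [ 0.038  -0.0215  0.1038]
```

View pics/w1.png

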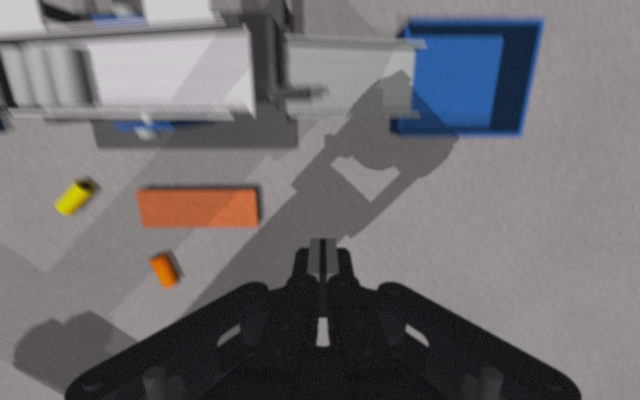

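The wrist view shows the shut fingers at (322,250), the tab at about (305,93) over the chute mouth, the trough end at x≈255 and the empty tray on the right. I'll check the tab once more with this camera.

```bash
python3 -c "
from h import *
f=load('wrist');T=np.load('pics/w1T.npy')
R=np.array([[.9106,.4133],[-.4133,.9106]])
for u in range(282,334,6):
  for v in (88,92,95,98):
    p=world(f,u,v,0,T); q=R@(p[:2]-[.5923,.0715])
    if p[2]>.1: print(u,v,(q*1000).round(1),p[2].round(3))
"
```

```text
282 92 [  -3.8 -117.1] 0.113
282 95 [  -6.2 -117. ] 0.112
282 98 [  -9.7 -121.8] 0.149
288 92 [  -3.8 -122.2] 0.112
288 95 [  -6.2 -122. ] 0.112
288 98 [  -9.6 -126. ] 0.147
294 92 [  -3.8 -127.3] 0.113
294 95 [  -6.2 -127.2] 0.113
294 98 [  -9.6 -130.6] 0.149
300 92 [  -3.7 -132.3] 0.112
300 95 [  -6.2 -132.4] 0.114
300 98 [  -9.6 -134.9] 0.148
306 92 [  -3.7 -137.3] 0.112
306 95 [  -6.  -137.2] 0.111
306 98 [  -9.5 -139.3] 0.148
312 92 [  -3.7 -142.4] 0.112
312 95 [  -6.1 -142.4] 0.112
312 98 [  -8.7 -142.6] 0.119
```

carry_out(
  series=[
    [0,0,0,0.019,-0.011,0,1],
    [0,0,0,0.038,-0.022,0.0,1],
    [0,0,0,0.038,-0.022,0.0,1],
  ],
)

```text
time_s: 1.65
eef_pos: [0.5934, -0.074, 0.2306]
eef_rot: [-0.001, 0.977, 0.213, -0.0]
wrist_force: [-0.4, -0.3, 0.0]
finger_gap: 0.0
gripper_force: 0.0
```

carry_out(
  series=[
    [0,0,0,0,0,0.03,1],
    [0,0,0,0,0,0.06,1],
    [0,0,0,0,0,0.085,1],
    [0,0,0,0,0,0.1,1],
    [0,0,0,0,0,0.1,1],
  ],
)

```text
time_s: 2.07
eef_pos: [0.5886, -0.0766, 0.1258]
eef_rot: [-0.002, 0.977, 0.211, -0.004]
wrist_force: [-1.3, -0.1, -0.9]
finger_gap: 0.0001
gripper_force: 0.0
```

carry_out(
  series=[
    [0,0,0,0.01,0,0,1],
    [0,0,0,0.02,0,0,1],
    [0,0,0,0.03,0,0,1],
    [0,0,0,0.037,0,0,1],
    [0,0,0,0.044,0,0,1],
  ],
)

```text
time_s: 2.48
eef_pos: [0.634, -0.0586, 0.1328]
eef_rot: [0.001, 0.977, 0.212, 0.001]
wrist_force: [-0.8, -1.3, 0.2]
finger_gap: 0.0
gripper_force: 0.9
```

```bash
python3 -c "
from h import *
rep((.041,-.134,.130))"
```

```text
2.4833 [ 0.634  -0.0586  0.1328] feeder -0.0158 -0.1357 xang 24.43 F [-0.8 -1.3  0.2] gap 2.5035182394885592e-05
(0.041, -0.134, 0.13) tool shift [ 0.0568 -0.0017  0.0028]
```

carry_out(
  series=[
    [0,0,0,0.009,0,0,1],
    [0,0,0,0.018,0,0,1],
    [0,0,0,0.027,0,0,1],
    [0,0,0,0.036,0,0,1],
    [0,0,0,0.045,0,0,1],
  ],
)

```text
time_s: 2.9
eef_pos: [0.6741, -0.0397, 0.1312]
eef_rot: [-0.0, 0.977, 0.211, -0.0]
wrist_force: [-1.2, -1.2, 0.8]
finger_gap: 0.0001
gripper_force: 1.0
```

carry_out(
  series=[
    [0,0,0,0.005,0,0,1],
    [0,0,0,0.009,0,0,1],
    [0,0,0,0.012,0,0,1],
    [0,0,0,0.014,0,0,1],
    [0,0,0,0.014,0,0,1],
  ],
)

```text
time_s: 3.32
eef_pos: [0.6755, -0.0395, 0.1311]
eef_rot: [0.001, 0.977, 0.211, -0.017]
wrist_force: [-43.8, -15.9, 23.2]
finger_gap: -0.0001
gripper_force: 23.9
```

```bash
python3 -c "
from h import *
rep((.041,-.134,.130))
for n in('top','scene'): grab(n)
a=load('scene')['img'][150:270,190:390];b=load('top')['img'][115:215,250:450]
cv2.imwrite('pics/c.png',np.vstack([cv2.resize(i,None,fx=2.6,fy=2.6,interpolation=cv2.INTER_CUBIC) for i in (a,b)]))"
```

```text
3.3167 [ 0.6755 -0.0395  0.1311] feeder 0.0298 -0.1355 xang 24.36 F [-43.8 -15.9  23.2] gap -0.00011148224456355445
(0.041, -0.134, 0.13) tool shift [ 0.0112 -0.0015  0.0007]
```

View pics/c.png

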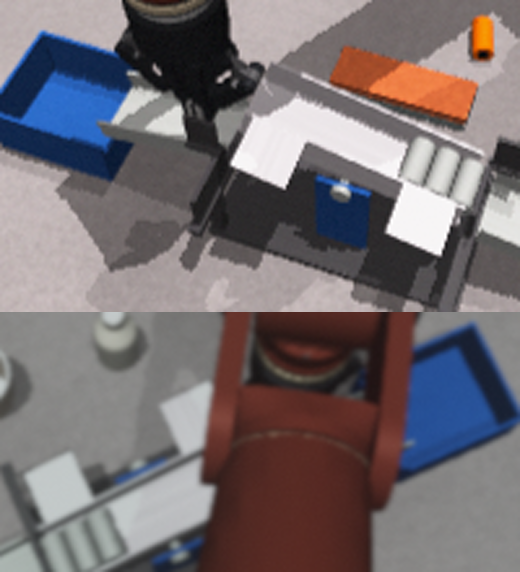

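The finger stopped hard at feeder x = 30 mm, about 11 mm sooner than I reckoned. In the picture the tab is at crop (200,130), carried near the chute's far wall. I'll back off and measure the shutter.

carry_out(
  series=[
    [0,0,0,-0.015,0,0,1],
    [0,0,0,-0.03,0,0,1],
    [0,0,0,-0.04,0,0,1],
    [0,0,0,-0.04,0,0,1],
  ],
)

```text
time_s: 3.75
eef_pos: [0.649, -0.0511, 0.1311]
eef_rot: [-0.0, 0.978, 0.211, -0.0]
wrist_force: [-0.3, -0.9, -0.2]
finger_gap: -0.0002
gripper_force: 0.0
```

```bash
python3 - <<'E'
from h import *
rep()
R=np.array([[.9106,.4133],[-.4133,.9106]])
f0=load('scene')
for n in('scene',):
    f=grab(n); a=f['img'][160:240,220:320]; cv2.imwrite('pics/d.png',cv2.resize(a,None,fx=7,fy=7,interpolation=cv2.INTER_CUBIC))
    h,w=f['z_map'].shape; fl=h/2/np.tan(np.radians(f['vfov'])/2); v,u=np.mgrid[:h,:w]; d=f['z_map']
    c=np.stack([(u-f['cx'])/fl*d,-(v-f['cy'])/fl*d,-d,np.ones_like(d)],-1)@f['T'].T
    q=(c[...,:2]-[.5923,.0715])@R.T
    m=(d>0)&(q[...,1]<-.100)&(q[...,1]>-.15)&(q[...,0]>-.01)&(q[...,0]<.15)&(c[...,2]>.07)&(c[...,2]<.16)
    for z0 in np.arange(.07,.16,.01):
        k=m&(c[...,2]>=z0)&(c[...,2]<z0+.01)
        if k.sum(): print(z0.round(2),k.sum(),'x',(q[k][:,0].min()*1e3).round(),np.median(q[k][:,0]*1e3).round(),(q[k][:,0].max()*1e3).round(),'y',(q[k][:,1].min()*1e3).round(),np.median(q[k][:,1]*1e3).round(),(q[k][:,1].max()*1e3).round())
E
```

```text
3.75 [ 0.649  -0.0511  0.1311] feeder 0.0009 -0.1351 xang 24.35 F [-0.3 -0.9 -0.2] gap -0.00015338363956217554
0.07 160 x -10.0 42.0 112.0 y -149.0 -114.0 -107.0
0.08 41 x 39.0 79.0 104.0 y -116.0 -111.0 -110.0
0.09 35 x 42.0 78.0 104.0 y -115.0 -111.0 -110.0
0.1 71 x 40.0 65.0 104.0 y -144.0 -112.0 -110.0
0.11 86 x 40.0 50.0 102.0 y -144.0 -118.0 -110.0
0.12 31 x 31.0 46.0 48.0 y -145.0 -126.0 -101.0
0.13 45 x 8.0 46.0 48.0 y -145.0 -128.0 -100.0
0.14 78 x -3.0 43.0 48.0 y -147.0 -129.0 -115.0
0.15 32 x 0.0 10.0 14.0 y -147.0 -127.0 -119.0
```

View pics/d.png

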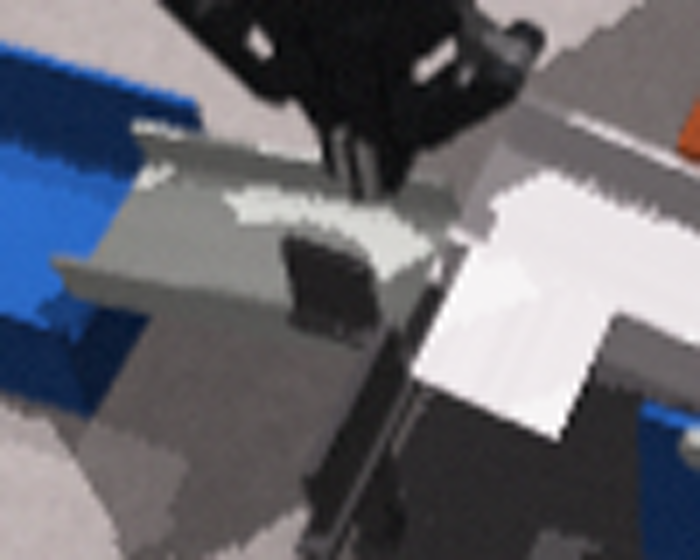

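The shutter plate now spans x 39 to 104 mm. That is clear of the chute, about 70 mm open and hard on its stop. Next is the high pad.

carry_out(
  series=[
    [0,0,0,0,0,-0.03,1],
    [0,0,0,0,0,-0.065,1],
    [0,0,0,0,0,-0.1,1],
    [0,0,0,0.02,-0.025,-0.1,1],
    [0,0,0,0.04,-0.05,-0.1,1],
  ],
)

```text
time_s: 4.22
eef_pos: [0.6686, 0.0111, 0.2364]
eef_rot: [0.001, 0.978, 0.21, 0.004]
wrist_force: [0.1, 0.7, -0.6]
finger_gap: 0.0003
gripper_force: 0.0
```

carry_out(
  series=[
    [0,0,0,0.015,-0.017,0,1],
    [0,0,0,0.015,-0.017,0.02,1],
    [0,0,0,0.015,-0.017,0.04,1],
    [0,0,0,0.015,-0.017,0.05,1],
    [0,0,0,0.015,-0.017,0.055,1],
  ],
)

```text
time_s: 4.63
eef_pos: [0.6715, 0.0336, 0.1736]
eef_rot: [-0.001, 0.977, 0.212, -0.002]
wrist_force: [0.1, 0.3, -1.1]
finger_gap: -0.0002
gripper_force: 0.0
```

```bash
python3 -c "
from h import *
rep((.056,-.068,.127))"
```

```text
4.6333 [0.6715 0.0336 0.1736] feeder 0.0564 -0.0672 xang 24.44 F [ 0.1  0.3 -1.1] gap -0.00016061602080290178
(0.056, -0.068, 0.127) tool shift [-0.0003  0.0009  0.0466]
```

carry_out(
  series=[
    [0,0,0,0,0,0.008,1],
    [0,0,0,0,0,0.016,1],
    [0,0,0,0,0,0.022,1],
    [0,0,0,0,0,0.028,1],
    [0,0,0,0,0,0.034,1],
  ],
)

```text
time_s: 5.05
eef_pos: [0.6739, 0.0319, 0.1446]
eef_rot: [0.001, 0.977, 0.211, 0.002]
wrist_force: [0.7, -1.4, 5.2]
finger_gap: 0.0
gripper_force: 2.5
```

carry_out(
  series=[
    [0,0,0,0,0,0.005,1],
    [0,0,0,0,0,0.01,1],
    [0,0,0,0,0,0.014,1],
    [0,0,0,0,0,0.017,1],
    [0,0,0,0,0,0.017,1],
  ],
)

```text
time_s: 5.47
eef_pos: [0.674, 0.0316, 0.1273]
eef_rot: [0.001, 0.978, 0.211, 0.002]
wrist_force: [1.5, -2.9, 4.1]
finger_gap: -0.0001
gripper_force: 2.4
```

```bash
python3 -c "
from h import *
rep((.056,-.068,.127))
f=grab('scene'); cv2.imwrite('pics/e.png',cv2.resize(f['img'][150:290,170:490],None,fx=2.5,fy=2.5,interpolation=cv2.INTER_CUBIC))"
```

```text
5.4667 [0.674  0.0316 0.1273] feeder 0.0579 -0.0701 xang 24.35 F [ 1.5 -2.9  4.1] gap -0.00010518953897204588
(0.056, -0.068, 0.127) tool shift [-0.0019 -0.0021  0.0003]
```

View pics/e.png

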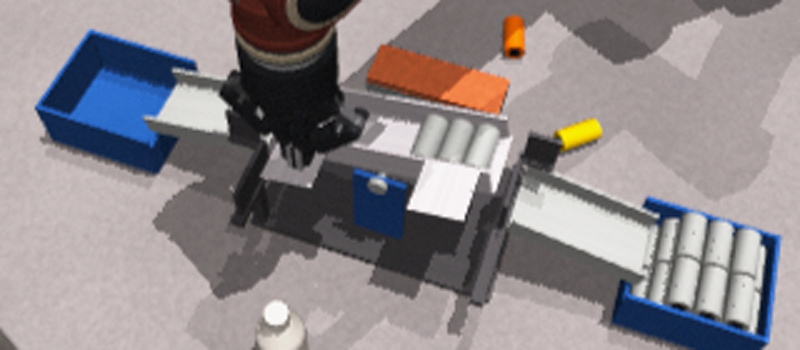

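The gate is almost over and the bushes are about to roll. The force is still low, so I'll press on to the stop.

carry_out(
  series=[
    [0,0,0,0,0,0.002,1],
    [0,0,0,0,0,0.004,1],
    [0,0,0,0,0,0.006,1],
    [0,0,0,0,0,0.006,1],
    [0,0,0,0,0,0.006,1],
  ],
)

```text
time_s: 5.93
eef_pos: [0.6738, 0.0322, 0.1251]
eef_rot: [0.001, 0.977, 0.211, 0.002]
wrist_force: [-7.2, -3.2, 20.2]
finger_gap: 0.0001
gripper_force: 9.9
```

carry_out(
  series=[
    [0,0,0,0,0,0,1],
    [0,0,0,0,0,0,1],
    [0,0,0,0,0,0,1],
    [0,0,0,0,0,0,1],
    [0,0,0,0,0,0,1],
  ],
)

```text
time_s: 6.35
eef_pos: [0.6738, 0.0322, 0.1251]
eef_rot: [0.001, 0.977, 0.211, 0.002]
wrist_force: [-5.8, -3.0, 20.1]
finger_gap: 0.0002
gripper_force: 9.9
```

carry_out(
  series=[
    [0,0,0,0,0,0,1],
    [0,0,0,0,0,0,1],
    [0,0,0,0,0,-0.02,1],
    [0,0,0,0,0,-0.05,1],
    [0,0,0,0,0,-0.08,1],
  ],
)

```text
time_s: 6.77
eef_pos: [0.6702, 0.0335, 0.1975]
eef_rot: [-0.001, 0.977, 0.211, -0.003]
wrist_force: [1.2, 0.2, 0.1]
finger_gap: 0.0001
gripper_force: 0.0
```

carry_out(
  series=[
    [0,0,0,0,0,-0.04,1],
    [0,0,0,-0.04,0,-0.04,1],
    [0,0,0,-0.08,0,-0.04,1],
    [0,0,0,-0.12,0,-0.04,1],
    [0,0,0,-0.15,0,-0.04,1],
  ],
)

```text
time_s: 7.18
eef_pos: [0.5326, -0.029, 0.2379]
eef_rot: [-0.001, 0.977, 0.212, -0.001]
wrist_force: [0.7, -0.3, -0.7]
finger_gap: 0.0002
gripper_force: 0.0
```

```bash
python3 -c "
from h import *
rep()
f=grab('scene'); cv2.imwrite('pics/g.png',cv2.resize(f['img'][150:340,170:490],None,fx=2.5,fy=2.5,interpolation=cv2.INTER_CUBIC))"
```

```text
7.1833 [ 0.5326 -0.029   0.2379] feeder -0.0959 -0.0668 xang 24.42 F [ 0.7 -0.3 -0.7] gap 0.00017731604162184958
```

View pics/g.png

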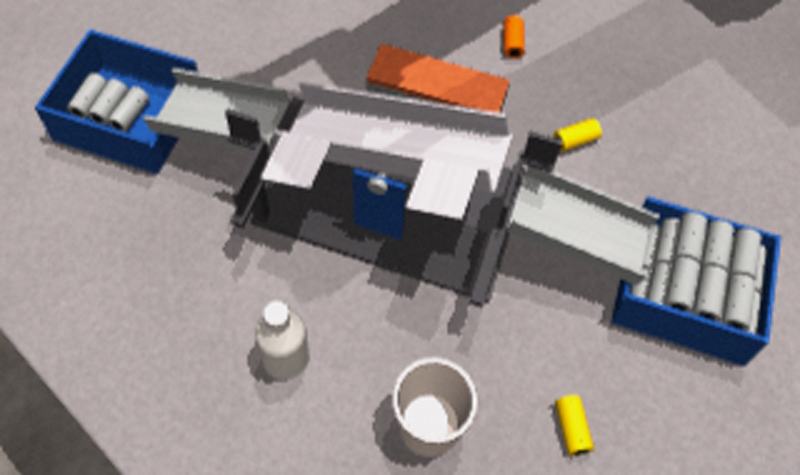

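All three bushes lie in the empty tray at crop (85–130,95–108). The gate is over, the empty side's shutter is open, the full side's is shut, and nothing else has moved.

```bash
python3 -c "
from station import manip
print(manip.job_done())"
```

```text
the job is handed in; nothing more can be done
None
```

The job is done and handed in at about 7 s: I pushed the empty tray's shutter fully open, then rocked the gate over, and all three bushes rolled into the empty tray, with the full tray's shutter still shut and nothing else moved.

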